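# Let down the drop-front on its supports and set out the bike kit

### The arm

A 6-joint arm with a two-finger parallel gripper is mounted at the origin on the work surface. World frame = base frame: x ahead of the robot, y to its left, z up, the work surface at z = 0. Lengths are in mm, angles in degrees, forces in N, time in s.
With the tool pointing down it reaches from about 350 to 850 mm from the base axis. Payload 8.1 kg.
Tool frame: the origin (TCP) lies between the finger pads; the fingertips stand 22 mm ahead of it and the grasp point (between the pads) lies 3 mm ahead of it (r.nose_length is the z of the fingertips in the tool frame, in mm); z points along the fingers, x is the direction in which the jaws open and shut, and the axes are right-handed (so a half turn about z gives the same grasp; the last joint's range is limited). The gripper opens to 85 mm and grips with 20 to 120 N. Pads are 22 mm wide; open, the fingers measure 114 mm over their backs; the gripper's body (76 mm by 85 mm) begins 54 mm behind the grasp point. The pads swing forward as they close: fully open they stand 13 mm farther back than shut.
Start: joints at [71.024, 7.471, 85.268, -0, 87.261, -4.893], TCP at [145.977, 581.976, 253.292] pointing down, gripper open.
Joint ranges: [-169.43, 169.43], [-51.17, 129.36], [1.28, 143.12], [-76.62, 256.62], [0, 156.53], [-152.29, 152.29]. Speed limits (degrees/s): [136.94, 136.94, 159.86, 180, 180, 180].

### API

Orientations are given as [roll, pitch, yaw] about the fixed x, y, z axes, in that order (R = Rz(yaw) Ry(pitch) Rx(roll)).
In Python, from bench import r gives the robot as it stands.
- The arm moves only by the shell command python3 -m jog 'ROWS' [FORCE]. ROWS is JSON, a list of rows, each a list of 5 numbers: the shift along the tool's x, y, z in m, then the turn about the tool's z in degrees, then the opening in per cent of the stroke, from 0 (shut) to 100 (fully open). A call has 1 to 8 rows; each row is the pose to reach, as a shift and turn from the pose measured when the call began, along the tool's axes at that moment; what a row does not reach only later rows make up. A row lasts 1/10 s, in which the tool goes at most 50 mm and 8.59 degrees, less where a joint would pass 70% of its speed; a pose out of reach is approached as far as the arm can. A call with a gripper value outside its range is refused whole. The fingers move at their own pace and stop on an object; FORCE is the grip in N (left out, the last holds). Time passes only in rows, so rows that repeat a pose let the fingers close. It gives the time, the measured TCP pose, the force and the opening at its end, in the units of the state.
- r.sense(): the state, without advancing time (a new reading comes with each control period).
- r.snapshot(name): name is "side" or "top" or "wrist"; returns a dict with "image" (400x640x3 uint8, red, green, blue), "K" (3x3 intrinsics, pixels), "T" (4x4, takes a point from camera to world coordinates); the wrist camera has in their place "tool_from_camera" (4x4, takes a point from camera to tool coordinates, whose origin is the TCP and whose axes are the tool frame's). Camera axes: x right, y down, z forward; pixel columns grow to the right and rows downward; lengths in mm; the calibration is good to about 2 mm. A picture is of the moment at which its call begins: read the wrist's pose just before it. There is no depth.
- r.hand_in(): hands the job in, once; it reports no verdict.
Trained networks look in a picture, given as the dict that the camera call returned (one of the last four; its "shot" number tells which), for a name from the list of things; names that differ only in an ending like _2 or _b are one class to them, and where a whole thing is asked for, a point or a joint stands for the part that bears it (a point fixed in the world has none). Each returns a list of dicts, best first, with "conf" (0 to 1); they miss things now and then, are a little off and sometimes report something else, mostly with a low value. They report only what shows in the picture. A call takes as long as a camera call. They do not tell look-alikes from the thing itself.
- r.search_frame(picture, label): "bbox" ([left, top, right, bottom] in pixels, round what is visible of it).
- r.pinpoint(picture, label): "uv" ([column, row] in pixels: a listed point, or the origin of a listed thing).
The state is a dict: "time": time; "joint_pos": joint angles; "qd": joint speeds; "joint_efforts": joint torques, N m; "tool_pos": TCP position; "tcp_rot": TCP orientation; "ft_force": force on the tool from outside, world axes, zero at the start; "wrist_torque": the same for the moment, N m; "finger_gap": finger opening in mm.
Only numpy, scipy, OpenCV 4.12 (cv2) and the standard library are available. Lean on these libraries where they do the work, as an engineer would, in place of code of your own. Each camera call takes 0.05 s, during which the arm holds its last target. There are 200 camera calls.

### The job

Open up the bench cabinet: first pull both slide-out supports fully out to their stops, then lift the sprung red catch on top right up to its stop and hold it there a moment to free the flap, and lower the flap gently until it rests level on the supports. Then lay every red bike light from the tray on the lowered flap and put every carabiner in the grey dish. Leave the glass votive standing in the tray, and do not disturb the other things on the bench.

Things in the scene. Friction and masses are not known exactly. Their poses are not given: they have to be found in the camera images.
- cabinet: drop-front bench cabinet, pale wood, 300 wide (y), 180 deep (x), 170 mm high (a small pot on its top, back left). Origin at bench level under the middle of its front face; its x points from the front to its back, z up, so the front looks to its -x (towards the robot). Behind the flap is an open cubby
- flap_hinge (a point): middle of the flap's hinge line, on the cabinet's front face 57.5 mm above the bench; the hinge line runs along cabinet y. Unsupported, the flap would sag to 1.75 rad; with a support pushed in, its upright post stands in the flap's way
- flap (a joint): blue drop-front flap, 300 wide, 145 long, 15 mm thick, hinged at its lower inner edge; 0 = upright, shut (as at the start), grows as it swings down towards the robot; 1.57 = level, resting on both supports. A friction stay (0.30 N m) and damping (0.3 N m s/rad) keep it where it is left. The catch holds it shut; once freed, a plunger pops it forward about 0.24 rad
- flap_mid (a point): middle of the flap's inner (cork-lined) face; axes: x out of the inner face (up when the flap is level), y along cabinet y, z towards the flap's free edge (towards the robot when level). The face reaches 150 mm each way in y and 72.5 mm each way in z
- flap_edge (a point): middle of the free edge of the flap's inner face, 145 mm from the hinge line (the top edge when shut, 32.5 mm above the cabinet's top board, so that it can be hooked from behind)
- support_left (a joint): left (cabinet +y) slide-out support, a 22 x 22 mm wooden bar in the cabinet's base, 20 to 42 mm above the bench, 100 mm left of the middle; value = metres pulled out towards the robot (cabinet -x), stop at 0.100; about 2 N friction, stays where left. It starts pushed in, 0 to 12 mm out
- support_right (a joint): the same on the right (cabinet -y), 100 mm right of the middle
- support_left_knob (a point): grip point on the left support's upright brass post (18 mm diameter, from 42 to 80 mm above the bench, point at 62 mm), at the support's outer end, 60 mm in front of the shut flap when pushed in. Pinch it from above and draw it along cabinet -x
- support_right_knob (a point): the same on the right support
- catch (a joint): sprung catch on the cabinet's top: value = metres lifted, straight up, stop at 0.025; spring 3.5 N at rest, 7.5 N at the stop, springs back when let go. Its steel hook reaches over the top edge of the shut flap with an 18 mm lip in front of it, and clears it when lifted 15 mm or more
- catch_knob (a point): centre of the catch's upright red knob (26 mm diameter, 26 mm high, about 234 mm above the bench, 30 mm behind the cabinet's front face, in the middle); the hook's arm (14 mm wide) is 20 mm below this point
- tray: shallow wooden tray, 340 (x) x 230 (y) x 9 mm high, floor and rim 5 mm thick (the rim stands 4 mm above the floor); origin under its centre. Does not move
- dish: grey ceramic rectangular dish, 220 (x) x 140 (y) x 26 mm high, walls and floor 6 mm; origin under its centre. Does not move
- light1: red plastic bike light, a block 80 long (its x) x 36 wide (y) x 32 mm high, about 90 g; origin at the centre of its underside. May be absent
- light2: red plastic bike light, a block 80 long (its x) x 36 wide (y) x 32 mm high, about 90 g; origin at the centre of its underside. May be absent
- light3: red plastic bike light, a block 80 long (its x) x 36 wide (y) x 32 mm high, about 90 g; origin at the centre of its underside. May be absent
- carabiner1: large stainless carabiner lying flat, 95 long (its x) x 50 wide (y) x 11 mm thick, straight sides, about 80 g; origin at the centre of its underside. May be absent
- carabiner2: large stainless carabiner lying flat, 95 long (its x) x 50 wide (y) x 11 mm thick, straight sides, about 80 g; origin at the centre of its underside. May be absent
- votive: small glass votive jar, 56 mm diameter, 55 mm high, standing in the tray; origin at the centre of its underside. Stays in the tray
- key_box: black plastic key box, 90 x 130 x 45 mm, bystander; origin at the centre of its underside
- mug: blue mug, 80 mm diameter, 90 mm high, bystander; origin at the centre of its underside
- torch: yellow torch lying down, 145 mm long, bystander; origin at the centre of its underside
- glasses_case: dark wooden glasses case, 160 x 65 x 40 mm, bystander; origin at the centre of its underside
There are look-alikes about, which are no part of the job. What is shaped like the carabiner1 but blue is not meant.

How it is judged (in metres and radians):
On the way, in this order (a step that is already met when the one before it is completed fails the run):
1. both supports are pulled out to their stops (0.092 m or more of 0.100) (value of joint each of support_left, support_right above 0.092 m), for 0.2 s.
2. the sprung catch is lifted to its stop (0.0225 m or more of 0.025), held 0.2 s (value of joint catch above 0.0225 m), for 0.2 s.
3. the flap is level, at rest on both supports (value of joint flap between 1.52 and 1.62 rad and value of joint each of support_left, support_right above 0.088 m and velocity of joint flap below 0.1 rad/s), for 0.3 s.
At the end, for the whole second after the job is handed in: Both supports out 88 mm or more, the flap level on them (1.52 to 1.62 rad), the catch sprung back down, every bike light present lying still on the flap with its centre over it, every carabiner present lying still in the dish with its centre inside the walls, the votive upright in the tray (value of joint each of support_left, support_right above 0.088 m and value of joint flap between 1.52 and 1.62 rad and value of joint catch below 0.005 m and x of light1 in the frame of flap_mid between -0.006 and 0.04 m and y of light1 in the frame of flap_mid between -0.14 and 0.14 m and z of light1 in the frame of flap_mid between -0.07 and 0.068 m and linear speed of each of light1, light2, light3, carabiner1, carabiner2 below 0.02 m/s and x of light2 in the frame of flap_mid between -0.006 and 0.04 m and y of light2 in the frame of flap_mid between -0.14 and 0.14 m and z of light2 in the frame of flap_mid between -0.07 and 0.068 m and x of light3 in the frame of flap_mid between -0.006 and 0.04 m and y of light3 in the frame of flap_mid between -0.14 and 0.14 m and z of light3 in the frame of flap_mid between -0.07 and 0.068 m and x of carabiner1 in the frame of dish between -0.1 and 0.1 m and y of carabiner1 in the frame of dish between -0.06 and 0.06 m and z of each of carabiner1, carabiner2 in the frame of dish below 0.032 m and x of carabiner2 in the frame of dish between -0.1 and 0.1 m and y of carabiner2 in the frame of dish between -0.06 and 0.06 m and x of votive in the frame of tray between -0.165 and 0.165 m and y of votive in the frame of tray between -0.11 and 0.11 m and angle between votive's own z axis and vertical below 0.15 rad); the robot touches nothing.
It fails at once if the flap is let down past 0.7 rad before both supports are out (value of joint flap above 0.7 rad and value of joint any of support_left, support_right below 0.085 m).
It fails at once if the flap is slammed (faster than 3 rad/s) (velocity of joint flap above 3 rad/s).
It fails at once if the glass votive is tipped or lifted out (angle between votive's own z axis and vertical above 0.5 rad or height (world z) of votive above 0.05 m).
It fails at once if a bystander (key box, mug, torch, glasses case) is moved over 40 mm (distance of any of key_box, mug, torch, glasses_case from where it was at the start of the episode above 0.04 m).
Of light1, light2, light3, carabiner1, carabiner2 only 2 to 4 are there at a start; the rules pass over those that are not, and their reading is None.
At some moment in a run one of light1, light2, light3, carabiner1, carabiner2 may be knocked a few centimetres aside while the robot is not near it.
Once in a run the grip may slacken for a moment while it holds something.
It also fails if it takes over 210 s, if anything falls off the work surface, if the arm or the gripper's body presses on something with over 40 N, if the wrist force passes 120 N, or if a joint passes its speed limit or range.

## Working session

There is one attempt and no reset: what is moved stays moved. The work goes in short steps, Python scripts to look and compute and a shell command to move; the robot and the scene stay as the last step left them, time stands still between calls to the robot, and variables do not carry over. Pictures are saved under pics/ and viewed, about 12 in all and at most 16, crops included, and the job is handed in when it is done.

```bash
ls; mkdir -p pics; python3 - <<'E'
from bench import r
import cv2
print(r.sense())
for n in ["top","side"]:
    s=r.snapshot(n); cv2.imwrite(f"pics/{n}0.png",s["image"][:,:,::-1])
    print(n,s["K"],s["T"])
    for l in ["cabinet","tray","dish","light1","carabiner1","votive","key_box","mug","torch","glasses_case"]:
        print(l,[(d["bbox"],round(d["conf"],2)) for d in r.search_frame(s,l)],[(d["uv"],round(d["conf"],2)) for d in r.pinpoint(s,l)])
    for l in ["flap_hinge","flap_edge","flap_mid","support_left_knob","support_right_knob","catch_knob"]:
        print(l,[(d["uv"],round(d["conf"],2)) for d in r.pinpoint(s,l)])
E
```

```text
pics
{'time': 0.0, 'joint_pos': array([ 7.10236730e+01,  7.51329980e+00,  8.53294673e+01,  1.26184836e-03,
        8.72615802e+01, -4.89220110e+00]), 'qd': array([ 0.03399364, -0.10644715, -0.0920481 , -0.09882133, -0.04287747,
       -0.0048673 ]), 'joint_efforts': array([-6.50436832e-04, -5.69412911e+01, -5.00537503e+01, -1.72397113e-04,
        1.49606791e-02, -5.88886550e-06]), 'tool_pos': array([145.8045086 , 581.49175187, 252.26144424]), 'tcp_rot': array([-1.79989845e+02,  1.03859674e-01,  7.59158219e+01]), 'ft_force': array([-0.40403295,  0.31089238,  0.41438381]), 'wrist_torque': array([-0.01125321,  0.01953118, -0.03338313]), 'finger_gap': 85.49013698006677}
top [[386.52613136   0.         320.0509873 ]
 [  0.         386.52613136 204.82003048]
 [  0.           0.           1.        ]] [[ 2.40733324e-02 -9.85720464e-01  1.66660260e-01  3.12730532e+02]
 [-9.99474850e-01 -2.73479886e-02 -1.73813586e-02  6.45900007e+01]
 [ 2.16909837e-02 -1.66154311e-01 -9.85861170e-01  1.19753769e+03]
 [ 0.00000000e+00  0.00000000e+00  0.00000000e+00  1.00000000e+00]]
cabinet [([431.2, 183.4,
[... 2693 characters left out ...]
, 294.4, 496.8, 356.5], 0.75), ([365.4, 179.9, 428.4, 297.0], 0.67)] [([462.0, 332.7], 0.62)]
mug [([269.9, 318.2, 330.8, 351.4], 0.74), ([348.6, 231.6, 379.2, 247.8], 0.67), ([279.5, 360.6, 327.1, 396.9], 0.59)] []
torch [([266.4, 319.6, 329.7, 348.8], 0.9), ([292.6, 152.0, 332.8, 174.2], 0.36), ([369.3, 182.8, 428.2, 291.3], 0.3)] [([297.0, 335.4], 0.97), ([354.1, 234.8], 0.61), ([311.4, 165.2], 0.48)]
glasses_case [] [([311.5, 168.3], 0.76)]
flap_hinge [([396.2, 254.2], 0.86)]
flap_edge [([397.2, 209.2], 0.78)]
flap_mid [([393.6, 232.3], 0.77), ([392.0, 265.7], 0.21)]
support_left_knob [([350.6, 234.7], 0.92)]
support_right_knob [([381.4, 281.1], 0.57)]
catch_knob [([411.7, 202.6], 0.79)]
```

```bash
python3 - <<'E'
import cv2,numpy as np
t=cv2.imread("pics/top0.png");
cv2.imwrite("pics/v1.png",cv2.resize(t[80:310,150:490],None,fx=2.35,fy=2.35,interpolation=cv2.INTER_CUBIC))
s=cv2.imread("pics/side0.png");
cv2.imwrite("pics/v2.png",cv2.resize(s[140:400,200:520],None,fx=2.3,fy=2.3,interpolation=cv2.INTER_CUBIC))
E
```

```text
(no output)
```

View pics/v1.png

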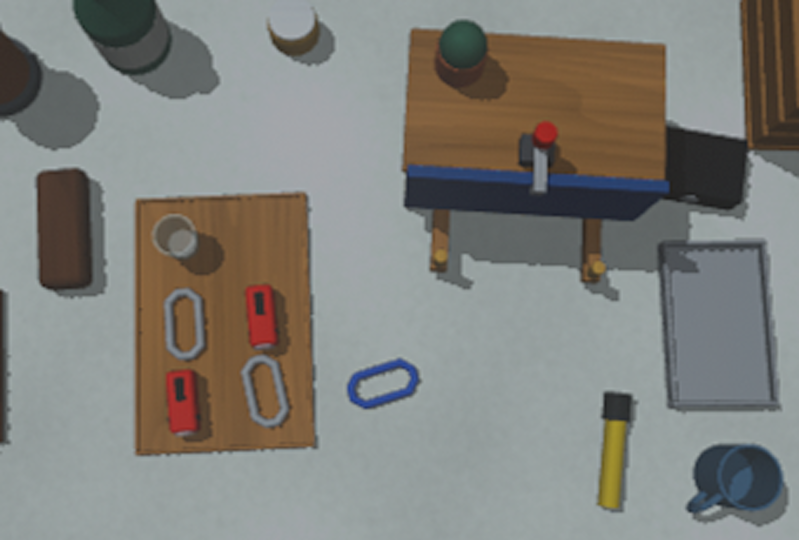

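View pics/v2.png

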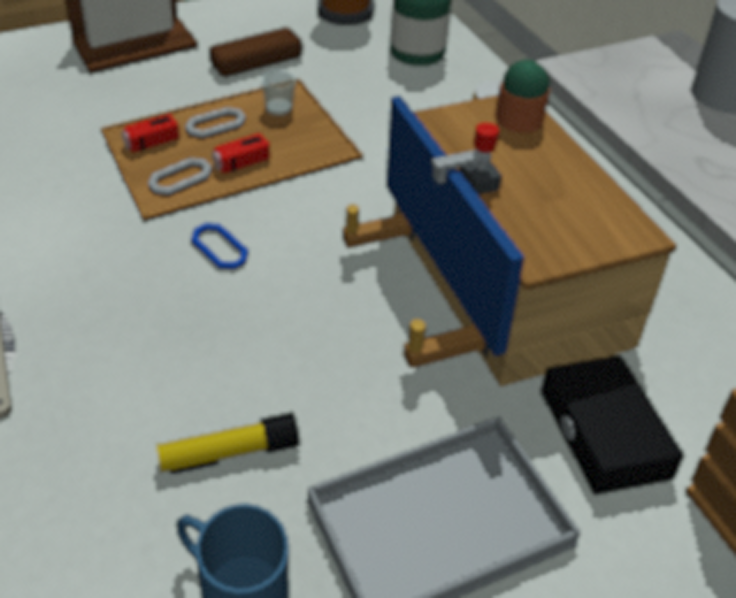

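Top view: tray with two lights (red, px (261,214) and (228,251)), two steel carabiners ((228,217), (263,246)); the third carabiner-shape at (313,243), off the tray, is blue, so not meant. Knobs at about (337,189) and (404,194), catch knob (382,136).

```bash
cat > h.py <<'E'
import numpy as np,cv2
from bench import r
from scipy.optimize import least_squares
def ray(s,uv):
    T=s["T"];d=T[:3,:3]@(np.linalg.inv(s["K"])@[uv[0],uv[1],1]);return T[:3,3],d
def onz(s,uv,z):
    o,d=ray(s,uv);return o+d*(z-o[2])/d[2]
def wristT(s,st):
    from scipy.spatial.transform import Rotation as R
    T=np.eye(4);T[:3,:3]=R.from_euler("xyz",st["tcp_rot"],degrees=True).as_matrix();T[:3,3]=st["tool_pos"]
    s["T"]=T@s["tool_from_camera"];return s
def wshot(name=None):
    st=r.sense();s=wristT(r.snapshot("wrist"),st)
    if name: cv2.imwrite("pics/"+name,s["image"][:,:,::-1])
    return s,st
def move(target,yaw=None):
    "tool-frame shift in m and turn for world TCP target mm"
    from scipy.spatial.transform import Rotation as R
    st=r.sense();Rm=R.from_euler("xyz",st["tcp_rot"],degrees=True).as_matrix()
    d=Rm.T@(np.array(target)-st["tool_pos"])/1000
    t=None if yaw is None else -((yaw-st["tcp_rot"][2]+90)%180-90)
    return np.round(d,4),t
E
python3 - <<'E'
from h import *
t=r.snapshot("top");s=r.snapshot("side")
def P(l,z,ut,us):
    print(l,"top",np.round(onz(t,ut,z)[:2]),"side",np.round(onz(s,us,z)[:2]) if us else "")
P("knobLtop",80,(337.2,189.4),(200+352/2.3,140+208/2.3))
P("knobRtop",80,(404.5,194),(200+418/2.3,140+322/2.3))
P("knobL62",62,(338.3,187),(350.6,234.7))
P("knobR62",62,(405.6,193.8),(381.4,281.1))
P("catch",234,(385.1,137.5),(411.7,202.6))
P("catchtop",247,(382,136),(200+486/2.3,140+128/2.3))
P("edge",202.5,(378.8,154),(397.2,209.2))
P("hinge",57.5,(368.5,163.6),(396.2,254.2))
P("cab",0,(370.2,172.9),(392,266.2))
# flap top edge ends
P("flapL",202.5,(150+408/2.35,80+167/2.35),(200+398/2.3,140+100/2.3))
P("flapR",202.5,(150+668/2.35,80+182/2.35),(200+519/2.3,140+260/2.3))
P("dish",3,(452.4,217.3),(392.3,367.8))
P("dishbb",26,(455.4,217.8),None)
P("tray",5,(245.4,216),(297.9,201.9))
P("l1",5,(261.6,215.3),(305.3,210.5));P("l2",5,(231.4,251.4),(267.6,199.9))
P("c1",5,(228.6,217.5),(292.2,196.2));P("c2",5,(263,246),(278.2,217.1))
P("vot",5,(228.9,184.7),(324.1,183.7))
E
```

```text
knobLtop top [549.  -5.] side [549.  -8.]
knobRtop top [ 541. -204.] side [ 542. -204.]
knobL62 top [561.  -9.] side [543.  -4.]
knobR62 top [ 545. -212.] side [ 548. -193.]
catch top [ 659. -118.] side [ 651. -122.]
catchtop top [ 658. -108.] side [ 655. -111.]
edge top [ 623. -107.] side [627. -98.]
hinge top [ 637. -100.] side [ 632. -116.]
cab top [ 623. -114.] side [ 631. -106.]
flapL top [627.  41.] side [620.  29.]
flapR top [ 618. -256.] side [ 611. -261.]
dish top [ 486. -373.] side [ 485. -383.]
dishbb top [ 482. -374.] side 
tray top [473. 274.] side [465. 275.]
l1 top [476. 224.] side [474. 220.]
l2 top [363. 311.] side [368. 323.]
c1 top [467. 326.] side [455. 314.]
c2 top [382. 215.] side [379. 218.]
vot top [570. 331.] side [588. 349.]
```

```bash
python3 -c "
from h import *
print(move((549,-6,200),88))"; python3 -m jog 2>&1 | tail -5
```

```text
(array([-0.4722,  0.534 ,  0.0533]), np.float64(-12.085343205747407))
invalid input
```

```bash
python3 -m jog '[[-0.23,0.26,0,-12,100],[-0.23,0.26,0,-12,100],[-0.23,0.26,0,-12,100],[-0.23,0.26,0,-12,100],[-0.47,0.534,0.02,-12,100],[-0.47,0.534,0.02,-12,100],[-0.47,0.534,0.02,-12,100],[-0.47,0.534,0.02,-12,100]]'; python3 -c "
from h import *
print(move((549,-6,200),88))"
```

```text
time: 3.6
tool_pos: [373.3, 251.0, 245.8]
tcp_rot: [179.9, -0.0, 87.9]
ft_force: [1.0, 0.3, 0.0]
finger_gap: 85.5
(array([-0.2505,  0.1849,  0.0458]), np.float64(-0.06827864285133955))
```

```bash
python3 -m jog '[[-0.25,0.165,0.02,0,100],[-0.25,0.165,0.02,0,100],[-0.25,0.165,0.02,0,100],[-0.25,0.165,0.02,0,100],[-0.25,0.165,0.02,0,100],[-0.25,0.165,0.02,0,100],[-0.25,0.165,0.02,0,100],[-0.25,0.165,0.02,0,100]]'; python3 - <<'E'
from h import *
s,st=wshot("w1.png")
print(st["tool_pos"],s["T"])
for l,z in [("support_left_knob",62),("support_right_knob",62),("flap_edge",202)]:
    print(l,[(d["uv"],round(d["conf"],2),np.round(onz(s,d["uv"],z))) for d in r.pinpoint(s,l)])
E
```

```text
time: 4.4
tool_pos: [529.3, -6.0, 225.4]
tcp_rot: [-180.0, -0.0, 87.8]
ft_force: [-0.1, -0.1, -0.3]
finger_gap: 85.3
[529.27096243  -6.03855924 225.35233025] [[ 3.83275298e-02  9.43663297e-01  3.28680060e-01  4.44729162e+02]
 [ 9.99264866e-01 -3.64756811e-02 -1.18005103e-02 -3.55733941e+00]
 [ 8.53120609e-04  3.28890720e-01 -9.44367601e-01  3.45466723e+02]
 [ 0.00000000e+00  0.00000000e+00  0.00000000e+00  1.00000000e+00]]
support_left_knob [([319.1, 207.0], 0.75, array([549.,  -7.,  62.]))]
support_right_knob [([102.5, 205.5], 0.56, array([ 540., -206.,   62.]))]
flap_edge []
```

View pics/w1.png

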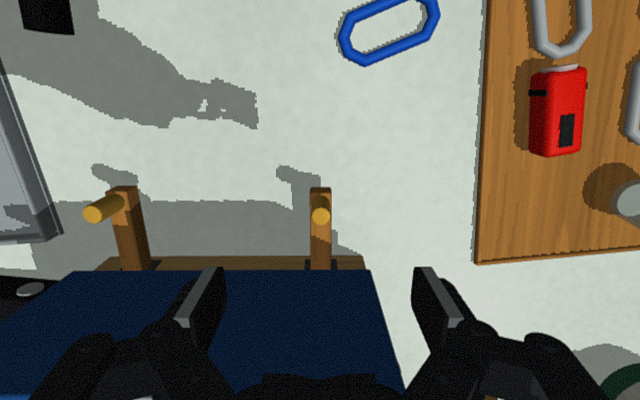

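The wrist view shows left post at (320,215) and right post (95,212); measurements agree. Going down on the left one.

```bash
python3 -m jog '[[-0.001,0.02,0.04,0,100],[-0.001,0.02,0.08,0,100],[-0.001,0.02,0.12,0,100],[-0.001,0.02,0.157,0,100],[-0.001,0.02,0.157,0,0],[-0.001,0.02,0.157,0,0],[-0.001,0.02,0.157,0,0],[-0.001,0.02,0.157,0,0]]' 40; python3 -m jog '[[0,0,0,0,0],[0,0,0,0,0],[0,0,0,0,0]]'
```

```text
time: 5.4
tool_pos: [551.1, -5.1, 72.1]
tcp_rot: [179.6, -0.0, 88.0]
ft_force: [-0.4, -0.5, -0.5]
finger_gap: 28.3
time: 5.7
tool_pos: [551.5, -4.9, 73.1]
tcp_rot: [179.6, -0.0, 88.1]
ft_force: [-2.4, 2.6, 3.6]
finger_gap: 16.8
```

```bash
python3 -m jog '[[0,-0.015,0,0,0],[0,-0.03,0,0,0],[0,-0.045,0,0,0],[0,-0.06,0,0,0],[0,-0.075,0,0,0],[0,-0.085,0,0,0],[0,-0.092,0,0,0],[0,-0.096,0,0,0]]'; python3 -m jog '[[0,-0.004,0,0,0],[0,-0.004,0,0,0],[0,-0.004,0,0,0]]'
```

```text
time: 6.5
tool_pos: [456.6, -1.7, 73.2]
tcp_rot: [179.4, -0.0, 88.0]
ft_force: [21.5, 2.5, -15.2]
finger_gap: 16.6
time: 6.8
tool_pos: [456.1, -1.7, 73.5]
tcp_rot: [178.9, -0.1, 88.0]
ft_force: [23.2, 1.9, -20.5]
finger_gap: 16.5
```

```bash
python3 -m jog '[[0,0,0,0,100],[0,0,0,0,100],[0,0,0,0,100],[0,0,0,0,100],[0,0,-0.04,0,100],[0,0,-0.08,0,100],[0,0,-0.08,0,100]]'; python3 -c "
from h import *
print(r.sense()['tool_pos'],move((540,-205,150),88))"
```

```text
time: 7.5
tool_pos: [458.0, -2.2, 159.7]
tcp_rot: [178.4, -0.0, 88.0]
ft_force: [1.1, 0.0, 0.1]
finger_gap: 85.0
[458.04001788  -2.17529505 159.68235765] (array([-0.1999,  0.0886,  0.0122]), np.float64(0.016557592945844135))
```

```bash
python3 -m jog '[[-0.04,0.018,0.01,0,100],[-0.08,0.036,0.01,0,100],[-0.12,0.054,0.01,0,100],[-0.16,0.072,0.01,0,100],[-0.2,0.089,0.01,0,100],[-0.2,0.089,0.01,0,100]]'; python3 - <<'E'
from h import *
s,st=wshot()
for l,z in [("support_left_knob",62),("support_right_knob",62)]:
    print(l,[(d["uv"],round(d["conf"],2),np.round(onz(s,d["uv"],z))) for d in r.pinpoint(s,l)])
print(move((540.5,-205,70)))
E
```

```text
time: 8.1
tool_pos: [540.9, -209.8, 151.3]
tcp_rot: [178.4, 0.1, 87.8]
ft_force: [-0.7, -0.9, -0.6]
finger_gap: 85.3
support_left_knob []
support_right_knob [([326.3, 215.3], 0.74, array([ 542., -205.,   62.]))]
(array([-0.0003, -0.0014,  0.0812]), None)
```

```bash
python3 -m jog '[[0,0,0.04,0,100],[0,0,0.08,0,100],[0,0,0.08,0,100],[0,0,0.08,0,0],[0,0,0.08,0,0],[0,0,0.08,0,0],[0,0,0.08,0,0],[0,0,0.08,0,0]]' 40; python3 -m jog '[[0,0,0,0,0],[0,0,0,0,0]]'; python3 -m jog '[[0,-0.015,0,0,0],[0,-0.03,0,0,0],[0,-0.045,0,0,0],[0,-0.06,0,0,0],[0,-0.075,0,0,0],[0,-0.085,0,0,0],[0,-0.092,0,0,0],[0,-0.096,0,0,0]]'; python3 -m jog '[[0,-0.004,0,0,0],[0,-0.004,0,0,0],[0,-0.004,0,0,0]]'
```

```text
time: 9.05
tool_pos: [542.8, -204.7, 73.0]
tcp_rot: [178.3, -0.1, 88.0]
ft_force: [-2.3, 0.7, 5.5]
finger_gap: 16.7
time: 9.25
tool_pos: [542.8, -204.7, 73.1]
tcp_rot: [178.3, -0.1, 88.0]
ft_force: [0.2, 0.8, -1.6]
finger_gap: 16.8
time: 10.05
tool_pos: [450.5, -201.7, 73.1]
tcp_rot: [177.8, -0.0, 87.9]
ft_force: [27.7, 4.1, -10.1]
finger_gap: 16.4
time: 10.35
tool_pos: [450.2, -201.6, 73.5]
tcp_rot: [177.3, 0.0, 87.9]
ft_force: [24.4, 0.3, -20.1]
finger_gap: 16.5
```

```bash
python3 -m jog '[[0,0,0,0,100],[0,0,0,0,100],[0,0,0,0,100],[0,0,0,0,100],[0,0,-0.045,0,100],[0,0,-0.09,0,100],[0,0,-0.135,0,100],[0,0,-0.18,0,100]]';python3 -m jog '[[0,0,-0.05,0,100],[-0.0,0,-0.05,0,100]]'; python3 -c "
from h import *
print(r.sense()['tool_pos'],move((640,-110,305),88))"
```

```text
time: 11.15
tool_pos: [441.2, -201.1, 255.1]
tcp_rot: [177.3, 0.0, 87.9]
ft_force: [0.7, -1.8, 0.5]
finger_gap: 85.2
time: 11.35
tool_pos: [441.0, -202.5, 313.6]
tcp_rot: [176.7, 0.4, 87.9]
ft_force: [-0.8, -0.4, -0.9]
finger_gap: 85.4
[ 440.98322143 -202.5450393   313.62716491] (array([0.0999, 0.1947, 0.0192]), np.float64(-0.11405445903014311))
```

```bash
python3 -m jog '[[0.025,0.049,0.005,0,100],[0.05,0.097,0.01,0,100],[0.075,0.146,0.014,0,100],[0.1,0.195,0.019,0,100],[0.1,0.195,0.019,0,100],[0.1,0.195,0.019,0,100]]'; python3 - <<'E'
from h import *
s,st=wshot("w2.png")
print(st["tool_pos"],st["tcp_rot"])
for l,z in [("support_left_knob",62),("support_right_knob",62),("catch_knob",234),("flap_edge",202.5)]:
    print(l,[(d["uv"],round(d["conf"],2),np.round(onz(s,d["uv"],z))) for d in r.pinpoint(s,l)])
print([(d["bbox"],d["conf"]) for d in r.search_frame(s,"catch")])
t=r.snapshot("top")
for l,z in [("support_left_knob",62),("support_right_knob",62)]:
    print(l,[(d["uv"],round(d["conf"],2),np.round(onz(t,d["uv"],z))) for d in r.pinpoint(t,l)])
E
```

```text
time: 11.95
tool_pos: [641.9, -108.0, 303.2]
tcp_rot: [176.8, 0.4, 88.0]
ft_force: [-0.4, 0.3, 0.3]
finger_gap: 85.5
[ 641.92357295 -108.0132657   303.20779475] [176.81361466   0.35448074  88.0337927 ]
support_left_knob []
support_right_knob []
catch_knob [([318.9, 246.4], 0.76, array([ 658., -109.,  234.]))]
flap_edge [([318.6, 179.6], 0.78, array([ 624., -108.,  202.])), ([321.5, 143.0], 0.42, array([ 598., -106.,  202.]))]
[([297.8, 143.1, 339.1, 273.0], 0.78)]
support_left_knob [([334.2, 216.6], 0.94, array([470.,   2.,  62.]))]
support_right_knob []
```

View pics/w2.png

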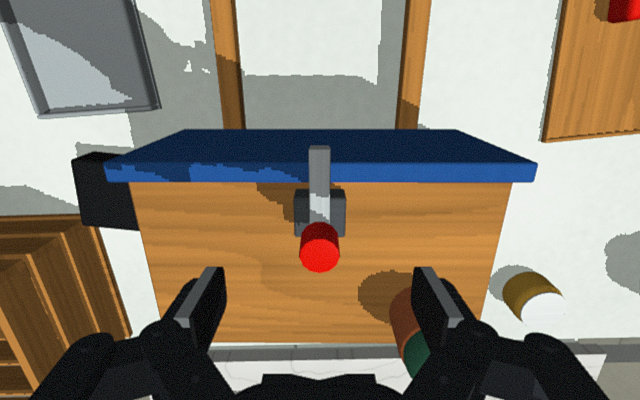

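Catch knob at (319,247) → (658,-109); pot clear of the fingers.

```bash
python3 -c "
from h import *
print(move((658,-109,243),88))"
```

```text
(array([0.0026, 0.0144, 0.0637]), np.float64(-0.16585799868019535))
```

```bash
python3 -m jog '[[0.002,0.0145,0.03,0,100],[0.002,0.0145,0.06,0,100],[0.002,0.0145,0.063,0,100],[0.002,0.0145,0.063,0,0],[0.002,0.0145,0.063,0,0],[0.002,0.0145,0.063,0,0],[0.002,0.0145,0.063,0,0],[0.002,0.0145,0.063,0,0]]' 60; python3 -m jog '[[0,0,0,0,0],[0,0,0,0,0]]'
```

```text
time: 13.2
tool_pos: [658.9, -108.7, 246.1]
tcp_rot: [176.5, 0.3, 87.9]
ft_force: [-1.8, 5.4, 6.2]
finger_gap: 24.3
time: 13.4
tool_pos: [658.8, -108.5, 246.1]
tcp_rot: [176.5, 0.3, 87.9]
ft_force: [-0.4, 1.4, -0.1]
finger_gap: 24.1
```

```bash
python3 -m jog '[[0,0,-0.01,0,0],[0,0,-0.02,0,0],[0,0,-0.026,0,0],[0,0,-0.028,0,0],[0,0,-0.028,0,0],[0,0,-0.028,0,0],[0,0,-0.028,0,0],[0,0,-0.028,0,0]]';python3 -m jog '[[0,0,-0.001,0,0],[0,0,-0.001,0,0],[0,0,-0.001,0,0],[0,0,-0.001,0,0]]'
```

```text
time: 14.2
tool_pos: [658.3, -108.5, 271.4]
tcp_rot: [176.4, 0.3, 87.9]
ft_force: [16.3, -1.5, -16.6]
finger_gap: 23.7
time: 14.6
tool_pos: [658.6, -108.5, 271.2]
tcp_rot: [176.4, 0.3, 87.9]
ft_force: [6.1, -0.6, -9.1]
finger_gap: 24.2
```

```bash
python3 - <<'E'
from h import *
s,st=wshot()
t=r.snapshot("side")
for q in (s,t): print([(d["uv"],round(d["conf"],2),np.round(onz(q,d["uv"],198))) for d in r.pinpoint(q,"flap_edge")])
cv2.imwrite("pics/v4.png",np.hstack([cv2.resize(s["image"],(400,250)),cv2.resize(t["image"][130:330,300:520],(275,250))])[:,:,::-1])
E
```

```text
[([319.8, 115.7], 0.83, array([ 594., -106.,  198.]))]
[([388.5, 217.5], 0.58, array([ 594., -116.,  198.])), ([392.7, 366.7], 0.42, array([ 416., -475.,  198.])), ([343.6, 290.7], 0.21, array([ 400., -295.,  198.]))]
```

View pics/v4.png

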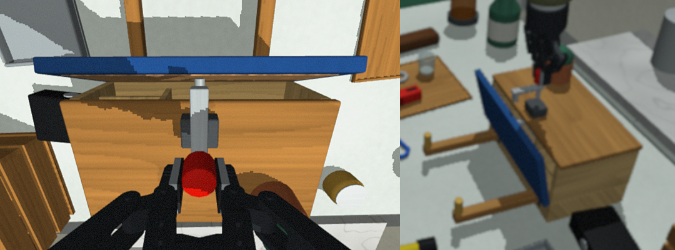

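The flap has popped forward (edge at x≈594), supports are out. Lower the catch, release, rise.

```bash
python3 -m jog '[[0,0,0.01,0,0],[0,0,0.02,0,0],[0,0,0.025,0,0],[0,0,0.025,0,100],[0,0,0.025,0,100],[0,0,0.025,0,100],[0,0,0.025,0,100],[0,0,0.025,0,100]]'; python3 -m jog '[[0,0,-0.04,0,100],[0,0,-0.08,0,100],[0,0,-0.08,0,0],[0,0,-0.08,0,0],[0,0,-0.08,0,0],[0,0,-0.08,0,0]]'; python3 -c "
from h import *
print(r.sense()['tool_pos'])"
```

```text
time: 15.6
tool_pos: [660.4, -108.7, 246.5]
tcp_rot: [176.4, 0.3, 87.9]
ft_force: [0.7, -0.3, 0.3]
finger_gap: 85.3
time: 16.2
tool_pos: [654.8, -108.0, 324.3]
tcp_rot: [176.6, 0.3, 87.9]
ft_force: [0.1, 0.5, -0.7]
finger_gap: 28.5
[ 654.78340725 -108.0003205   324.33331287]
```

```bash
python3 -c "
from h import *
print(move((611,-170,262),88),move((611,-170,209),88))"
```

```text
(array([-0.0633, -0.0451,  0.06  ]), np.float64(-0.1357707221558968)) (array([-0.063 , -0.0483,  0.1129]), np.float64(-0.1357707221558968))
```

```bash
python3 -m jog '[[-0.032,-0.023,0.02,0,0],[-0.063,-0.044,0.04,0,0],[-0.063,-0.045,0.06,0,0],[-0.063,-0.048,0.09,0,0],[-0.063,-0.048,0.113,0,0],[-0.063,-0.048,0.113,0,0],[-0.063,-0.048,0.113,0,0]]'; cat >> h.py <<'E'
def arc(ths,rho=130,hx=625,y=-170):
    for t in ths:
        c=np.array([hx-rho*np.sin(t),57.5+rho*np.cos(t)])
        print(round(t,2),move((c[0]+9.7,y-(hx-c[0])*-0.035*0,c[1]+22))[0])
E
python3 - <<'E'
from h import *
print(r.sense()["tool_pos"])
arc(np.arange(.28,.9,.08))
E
```

```text
time: 16.9
tool_pos: [610.7, -169.8, 208.2]
tcp_rot: [176.7, 0.2, 87.9]
ft_force: [-0.5, -0.1, 0.4]
finger_gap: -0.0
[ 610.72507868 -169.7506314   208.15651162]
0.28 [-0.0007 -0.0121  0.003 ]
0.36 [-0.001  -0.0222  0.0057]
0.44 [-0.0014 -0.032   0.0092]
0.52 [-0.0017 -0.0414  0.0135]
0.6 [-0.002  -0.0505  0.0185]
0.68 [-0.0023 -0.0592  0.0242]
0.76 [-0.0025 -0.0674  0.0306]
0.84 [-0.0028 -0.0751  0.0376]
```

```bash
python3 -m jog '[[-0.001,-0.012,0.003,0,0],[-0.001,-0.022,0.006,0,0],[-0.001,-0.032,0.009,0,0],[-0.002,-0.041,0.0135,0,0],[-0.002,-0.05,0.0185,0,0],[-0.002,-0.059,0.024,0,0],[-0.002,-0.067,0.0305,0,0],[-0.003,-0.075,0.0375,0,0]]'; python3 - <<'E'
from h import *
print(r.sense()["tool_pos"])
arc(np.arange(.92,1.5,.08))
s=r.snapshot("side");print([(d["uv"],round(d["conf"],2)) for d in r.pinpoint(s,"flap_edge")])
cv2.imwrite("pics/v5.png",cv2.resize(s["image"][130:350,280:540],(520,440))[:,:,::-1])
E
```

```text
time: 17.7
tool_pos: [537.3, -170.0, 165.9]
tcp_rot: [176.7, 0.2, 87.9]
ft_force: [3.3, 1.5, 1.3]
finger_gap: 0.1
[ 537.34579072 -170.01242528  165.87550215]
0.92 [-0.0002 -0.0065  0.0073]
1.0 [-0.0004 -0.0129  0.0154]
1.08 [-0.0005 -0.0187  0.0241]
1.16 [-0.0007 -0.0238  0.0331]
1.24 [-0.0008 -0.0281  0.0426]
1.32 [-0.0008 -0.0316  0.0524]
1.4 [-0.0009 -0.0344  0.0624]
1.48 [-0.0009 -0.0364  0.0726]
[([357.7, 234.1], 0.75)]
```

View pics/v5.png

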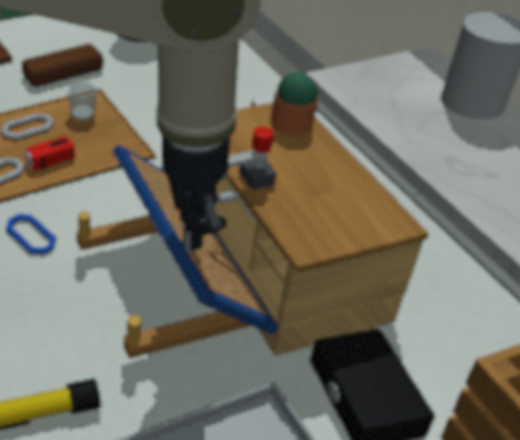

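The closed fingers are pushing the flap from inside at about 0.85 rad, as planned. Continue.

```bash
python3 -m jog '[[0,-0.0065,0.0073,0,0],[0,-0.013,0.0155,0,0],[0,-0.0187,0.024,0,0],[0,-0.024,0.033,0,0],[0,-0.028,0.0425,0,0],[0,-0.0315,0.0525,0,0],[-0.001,-0.0345,0.0625,0,0],[-0.001,-0.0365,0.0725,0,0]]'; python3 - <<'E'
from h import *
print(r.sense()["tool_pos"])
arc([1.53,1.58,1.62])
E
```

```text
time: 18.6
tool_pos: [503.0, -169.7, 88.7]
tcp_rot: [176.9, 0.2, 87.8]
ft_force: [2.4, 1.2, 1.8]
finger_gap: -0.1
[ 502.97683627 -169.71730663   88.73477152]
1.53 [-0.0002  0.0016  0.004 ]
1.58 [-0.0002  0.0012  0.0105]
1.62 [-0.0002  0.001   0.0157]
```

```bash
python3 -m jog '[[0,0,0.004,0,0],[0,0,0.008,0,0],[0,0,0.01,0,0],[0,0,0.011,0,0],[0,0,0.011,0,0]]'
```

```text
time: 19.1
tool_pos: [502.8, -169.6, 79.5]
tcp_rot: [177.1, 0.1, 87.9]
ft_force: [-15.8, 4.3, 25.4]
finger_gap: -0.2
```

```bash
python3 -m jog '[[0,0,0,0,0],[0,0,0,0,0],[0,0,0,0,0],[0,0,-0.04,0,100],[0,0,-0.08,0,100],[0,0,-0.12,0,100],[0,0,-0.16,0,100],[0,0,-0.16,0,100]]'; python3 - <<'E'
from h import *
print(r.sense()["tool_pos"],move((380,190,240)),move((400,255,240)))
for n in ("top","side"):
    s=r.snapshot(n)
    cv2.imwrite(f"pics/t1{n}.png",s["image"][:,:,::-1])
    for l,z in [("light1",5),("carabiner1",5),("flap_edge",57.5)]: print(n,l,[(d["uv"],round(d["conf"],2),np.round(onz(s,d["uv"],z)[:2])) for d in r.pinpoint(s,l)])
a=cv2.imread("pics/t1top.png")[80:310,150:490];b=cv2.imread("pics/t1side.png")[140:350,280:520]
cv2.imwrite("pics/v6.png",np.hstack([cv2.resize(a,(444,300)),cv2.resize(b,(343,300))]))
E
```

```text
time: 19.9
tool_pos: [497.5, -170.3, 246.2]
tcp_rot: [176.5, 0.4, 87.9]
ft_force: [0.3, -0.5, 0.6]
finger_gap: 72.4
[ 497.49482794 -170.32581961  246.18448571] (array([ 0.3557, -0.1308, -0.0041]), None) (array([ 0.4214, -0.1132, -0.0034]), None)
top light1 [([230.7, 248.9], 0.94, array([370., 313.])), ([264.3, 210.5], 0.65, array([492., 217.]))]
top carabiner1 [([315.0, 243.5], 0.81, array([393.,  56.])), ([179.4, 179.3], 0.74, array([583., 487.])), ([224.0, 220.6], 0.73, array([457., 339.])), ([265.9, 247.2], 0.54, array([378., 206.]))]
top flap_edge [([367.0, 212.5], 0.64, array([486., -96.])), ([264.3, 212.8], 0.2, array([477., 210.]))]
side light1 [([308.1, 211.9], 0.88, array([481., 209.])), ([264.2, 199.9], 0.68, array([357., 328.]))]
side carabiner1 [([274.2, 216.3], 0.68, array([368., 226.])), ([290.5, 192.0], 0.55, array([457., 341.])), ([295.1, 247.2], 0.47, array([391.,  60.]))]
side flap_edge [([343.3, 265.5], 0.84, array([ 479., -106.])), ([371.9, 258.8], 0.2, array([ 561., -109.]))]
```

View pics/v6.png

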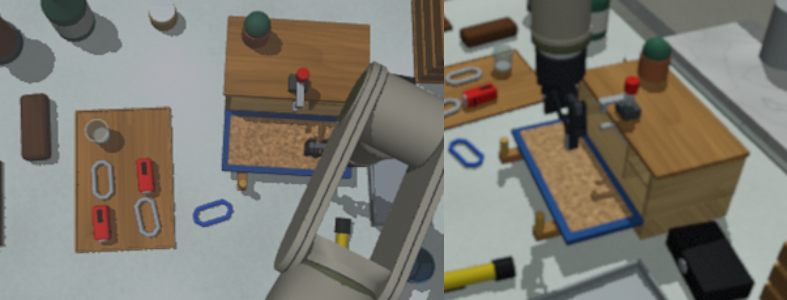

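Flap level (edge at x≈480), catch back down. Now a close look at the tray.

```bash
python3 -m jog '[[0.05,-0.016,0,0,100],[0.1,-0.032,0,0,100],[0.15,-0.048,0,0,100],[0.2,-0.063,0,0,100],[0.25,-0.079,0,0,100],[0.3,-0.095,0,0,100],[0.35,-0.11,0,0,100],[0.4,-0.12,0,0,100]]'; python3 -m jog '[[0.03,-0.0,0,0,100],[0.03,0.0,0,0,100],[0.03,0,0,0,100]]';  python3 - <<'E'
from h import *
s,st=wshot("w3.png")
print(st["tool_pos"],st["tcp_rot"])
for l,z in [("light1",5),("carabiner1",5),("votive",5)]: print(l,[(np.round(d["uv"]),round(d["conf"],2),np.round(onz(s,d["uv"],z)[:2])) for d in r.pinpoint(s,l)])
E
```

```text
time: 21.1
tool_pos: [391.1, 219.2, 231.1]
tcp_rot: [177.2, 0.1, 87.9]
ft_force: [0.2, -0.6, 0.1]
finger_gap: 85.4
time: 21.4
tool_pos: [391.7, 249.5, 230.2]
tcp_rot: [177.3, 0.1, 88.0]
ft_force: [-0.2, -0.3, -0.1]
finger_gap: 85.3
[391.66338729 249.53058226 230.22690832] [1.77300163e+02 1.41480676e-01 8.79962867e+01]
light1 [(array([299., 230.]), 0.61, array([474., 223.])), (array([387., 135.]), 0.57, array([367., 321.])), (array([346., 225.]), 0.39, array([470., 278.]))]
carabiner1 [(array([287., 150.]), 0.83, array([380., 216.])), (array([150., 165.]), 0.79, array([391.,  67.])), (array([388., 222.]), 0.59, array([468., 326.]))]
votive [(array([388., 299.]), 0.75, array([577., 331.]))]
```

View pics/w3.png

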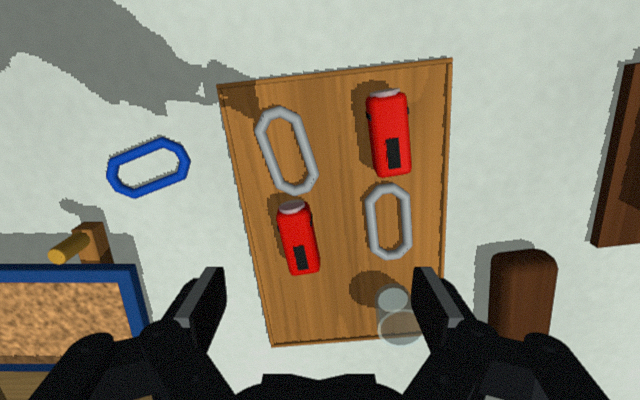

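Two red lights at (298,238),(390,133), steel carabiners at (287,150),(388,221); blue one at (148,167) is off the tray and not meant.

```bash
cat >> h.py <<'E'
def blobs(s,kind,z,roi=None,amin=300):
    im=s["image"];hsv=cv2.cvtColor(im,cv2.COLOR_RGB2HSV)
    if kind=="red": m=((hsv[...,0]<8)|(hsv[...,0]>172))&(hsv[...,1]>150)&(hsv[...,2]>60)
    else: m=(hsv[...,1]<45)&(hsv[...,2]>70)
    m=m.astype(np.uint8)
    if roi is not None:
        k=np.zeros_like(m);cv2.rectangle(k,tuple(roi[:2]),tuple(roi[2:]),1,-1);m&=k
    m=cv2.morphologyEx(m,cv2.MORPH_CLOSE,np.ones((5,5)))
    out=[]
    for c in cv2.findContours(m,cv2.RETR_EXTERNAL,cv2.CHAIN_APPROX_NONE)[0]:
        if cv2.contourArea(c)<amin: continue
        P=np.array([onz(s,p[0],z)[:2] for p in c],np.float32)
        (cx,cy),(w,h),a=cv2.minAreaRect(P)
        if w<h: a+=90
        out.append((round(cx,1),round(cy,1),round(max(w,h)),round(min(w,h)),round((a+90)%180-90,1)))
    return out
E
python3 - <<'E'
from h import *
s,st=wshot()
print("red",blobs(s,"red",37)); print("red",blobs(s,"red",21))
for roi in [(250,98,325,200),(358,178,418,265)]: print("steel",blobs(s,"steel",13,roi))
E
```

```text
red [(470.7, 224.2, 85, 37, 8.1), (362.0, 315.9, 79, 37, 8.0)]
red [(479.4, 222.8, 89, 39, 8.1), (365.1, 319.3, 83, 39, 8.0)]
steel [(384.6, 217.5, 103, 49, 15.2)]
steel [(464.8, 325.2, 95, 49, 6.9)]
```

```bash
python3 -c "
from h import *
print(move((473,224,100),98),move((473,224,31),98))"
```

```text
(array([-0.0208,  0.0749,  0.1348]), np.float64(-10.236352040234664)) (array([-0.0207,  0.0716,  0.2037]), np.float64(-10.236352040234664))
```

```bash
python3 -m jog '[[-0.01,0.035,0.04,-5,100],[-0.02,0.075,0.07,-10,100],[-0.021,0.075,0.11,-10,100],[-0.021,0.073,0.15,-10,100],[-0.021,0.072,0.19,-10,100],[-0.021,0.0715,0.203,-10,100],[-0.021,0.0715,0.203,-10,100],[-0.021,0.0715,0.203,-10,100]]'; python3 -m jog '[[0,0,0,0,0],[0,0,0,0,0],[0,0,0,0,0],[0,0,0,0,0],[0,0,0,0,0]]' 60; python3 -c "
from h import *
print(r.sense()['tool_pos'])"
```

```text
time: 22.45
tool_pos: [474.1, 223.8, 33.5]
tcp_rot: [177.2, 0.5, 97.7]
ft_force: [-0.3, 0.3, 0.3]
finger_gap: 85.4
time: 22.95
tool_pos: [475.1, 224.3, 35.0]
tcp_rot: [177.0, 0.5, 97.7]
ft_force: [-1.3, -0.6, 7.3]
finger_gap: 35.0
[475.11676419 224.2925876   34.95729958]
```

```bash
python3 -m jog '[[0,0,-0.04,0,0],[0,0,-0.08,0,0],[0,0,-0.12,0,0],[0,0,-0.14,0,0],[0,0,-0.14,0,0]]';python3 -c "
from h import *
print(r.sense()['finger_gap'],move((537,-45,175),88),move((537,-45,92),88))"
```

```text
time: 23.45
tool_pos: [470.0, 225.6, 179.3]
tcp_rot: [176.6, 0.4, 97.7]
ft_force: [0.8, 0.0, -0.3]
finger_gap: 34.8
34.75230744398469 (array([-0.2771,  0.0295,  0.0081]), np.float64(9.74731705981631)) (array([-0.2765,  0.0246,  0.091 ]), np.float64(9.74731705981631))
```

```bash
python3 -m jog '[[-0.045,0.005,0.002,3,0],[-0.09,0.01,0.003,6,0],[-0.135,0.015,0.004,9,0],[-0.18,0.02,0.005,10,0],[-0.225,0.025,0.006,10,0],[-0.277,0.029,0.008,10,0],[-0.277,0.029,0.008,10,0],[-0.277,0.029,0.008,10,0]]';python3 -c "
from h import *
print(r.sense()['finger_gap'],move((537,-45,91),88))"
```

```text
time: 24.25
tool_pos: [535.6, -46.1, 173.3]
tcp_rot: [176.8, -0.2, 87.6]
ft_force: [0.4, -0.4, -0.6]
finger_gap: 34.9
34.90902909838385 (array([ 0.0009, -0.0033,  0.0822]), np.float64(-0.413494478222205))
```

```bash
python3 -m jog '[[0,-0.002,0.03,0,0],[0,-0.003,0.06,0,0],[0,-0.003,0.078,0,0],[0,-0.003,0.082,0,0],[0,-0.003,0.082,0,0]]'
```

```text
time: 24.75
tool_pos: [536.4, -44.5, 90.3]
tcp_rot: [176.9, -0.2, 87.7]
ft_force: [-0.3, 0.1, -0.3]
finger_gap: 35.0
```

```bash
python3 -m jog '[[0,0,0.002,0,0],[0,0,0.004,0,0],[0,0,0.004,0,0]]'
```

```text
time: 25.05
tool_pos: [537.6, -44.2, 87.7]
tcp_rot: [176.7, -0.2, 87.7]
ft_force: [-0.1, 2.8, 2.0]
finger_gap: 35.1
```

Contact. Release, rise, go back to light 2 with a check on the way.

```bash
python3 -m jog '[[0,0,0,0,60],[0,0,0,0,60],[0,0,0,0,60],[0,0,-0.04,0,60],[0,0,-0.08,0,60],[0,0,-0.12,0,60],[0,0,-0.12,0,60]]';python3 -c "
from h import *
print(move((320,315,200),98))"
```

```text
time: 25.75
tool_pos: [534.2, -45.2, 214.9]
tcp_rot: [176.1, -0.1, 87.7]
ft_force: [1.5, 0.1, 0.1]
finger_gap: 51.4
(array([ 3.512e-01, -2.291e-01,  2.000e-04]), np.float64(-10.317193837283085))
```

```bash
python3 -m jog '[[0.04,-0.026,0,-3,100],[0.08,-0.052,0,-6,100],[0.12,-0.078,0,-9,100],[0.16,-0.104,0,-10,100],[0.2,-0.13,0,-10,100],[0.24,-0.156,0,-10,100],[0.28,-0.182,0,-10,100],[0.31,-0.2,0,-10,100]]'; python3 -m jog '[[0.02,-0.01,0,0,100],[0.02,-0.01,0,0,100]]'; python3 - <<'E'
from h import *
s,st=wshot("w4.png")
print(st["tool_pos"],st["tcp_rot"])
for l,z in [("light1",5),("carabiner1",5)]: print(l,[(np.round(d["uv"]),round(d["conf"],2),np.round(onz(s,d["uv"],z)[:2])) for d in r.pinpoint(s,l)])
print("red",blobs(s,"red",37))
t=r.snapshot("top")
print("red",blobs(t,"red",89,amin=100));print("red",blobs(t,"red",37,amin=100))
print(move((364,317,100),98))
E
```

```text
time: 26.55
tool_pos: [345.5, 274.5, 201.8]
tcp_rot: [176.1, 0.5, 97.7]
ft_force: [0.4, -0.1, 0.8]
finger_gap: 85.6
time: 26.75
tool_pos: [331.2, 294.9, 200.4]
tcp_rot: [176.2, 0.5, 97.9]
ft_force: [0.5, 0.1, 0.0]
finger_gap: 85.3
[331.1547262  294.89924667 200.4061714 ] [176.19086773   0.47089328  97.93041702]
light1 [(array([340., 198.]), 0.71, array([364., 319.]))]
carabiner1 [(array([328., 278.]), 0.97, array([463., 322.])), (array([238., 197.]), 0.88, array([378., 216.])), (array([ 92., 191.]), 0.85, array([392.,  68.])), (array([288., 278.]), 0.21, array([470., 277.]))]
red [(359.4, 317.7, 84, 35, 8.2)]
red [(378.2, 308.4, 43, 31, 3.5), (539.6, -41.9, 75, 35, 0.5)]
red [(381.3, 319.8, 45, 33, 3.5), (550.3, -46.9, 78, 37, 0.5)]
(array([0.0213, 0.0267, 0.1026]), np.float64(-0.3203767851081949))
```

```bash
python3 -c "
from h import *
print(move((362.5,318,32),98))"
```

```text
(array([0.0232, 0.0208, 0.1704]), np.float64(-0.3203767851081949))
```

```bash
python3 -m jog '[[0.02,0.025,0.04,0,100],[0.022,0.025,0.08,0,100],[0.023,0.023,0.12,0,100],[0.023,0.021,0.16,0,100],[0.023,0.021,0.169,0,100],[0.023,0.021,0.169,0,100],[0.023,0.021,0.169,0,0],[0.023,0.021,0.169,0,0]]' 60; python3 -m jog '[[0,0,0,0,0],[0,0,0,0,0],[0,0,0,0,0],[0,0,-0.04,0,0],[0,0,-0.08,0,0],[0,0,-0.12,0,0],[0,0,-0.14,0,0],[0,0,-0.14,0,0]]';python3 -c "
from h import *
print(r.sense()['finger_gap'],move((537,-165,175),88))"
```

```text
time: 27.75
tool_pos: [364.6, 319.0, 36.1]
tcp_rot: [175.9, 0.4, 97.7]
ft_force: [-0.1, 0.5, 0.7]
finger_gap: 59.2
time: 28.55
tool_pos: [356.6, 320.5, 180.9]
tcp_rot: [175.5, 0.2, 97.7]
ft_force: [0.6, -0.1, 0.6]
finger_gap: 34.7
34.74760076875867 (array([-0.5052,  0.113 ,  0.0162]), np.float64(9.680462503481579))
```

```bash
python3 -m jog '[[-0.045,0.01,0,3,0],[-0.09,0.02,0,6,0],[-0.135,0.03,0,9,0],[-0.18,0.04,0,10,0],[-0.225,0.05,0,10,0],[-0.27,0.06,0,10,0],[-0.315,0.07,0,10,0],[-0.36,0.08,0,10,0]]';python3 -m jog '[[-0.04,0,0,0,0],[-0.08,0,0,0,0],[-0.12,0,0,0,0],[-0.12,0,0,0,0]]';python3 -c "
from h import *
print(r.sense()['tool_pos'],r.sense()['finger_gap'],move((537,-165,92),88))"
```

```text
time: 29.35
tool_pos: [483.5, -27.5, 187.1]
tcp_rot: [175.6, -0.6, 87.7]
ft_force: [1.7, 1.1, -0.7]
finger_gap: 35.1
time: 29.75
tool_pos: [477.6, -151.5, 184.5]
tcp_rot: [175.6, -0.6, 87.4]
ft_force: [-0.3, 0.7, -0.8]
finger_gap: 34.7
[ 477.63250389 -151.51910243  184.48944991] 34.734949479420244 (array([-0.0117,  0.0527,  0.0967]), np.float64(-0.566222689383892))
```

```bash
python3 -m jog '[[-0.006,0.03,0,0,0],[-0.012,0.06,0.0,0,0],[-0.012,0.058,0.03,0,0],[-0.012,0.055,0.06,0,0],[-0.012,0.053,0.09,0,0],[-0.012,0.053,0.098,0,0],[-0.012,0.053,0.1,0,0],[-0.012,0.053,0.1,0,0]]'
```

```text
time: 30.55
tool_pos: [537.3, -164.5, 90.4]
tcp_rot: [175.7, -0.6, 87.5]
ft_force: [-11.2, 4.3, 20.6]
finger_gap: 34.8
```

```bash
python3 -m jog '[[0,0,-0.001,0,60],[0,0,-0.001,0,60],[0,0,-0.001,0,60],[0,0,-0.04,0,60],[0,0,-0.08,0,60],[0,0,-0.12,0,60],[0,0,-0.12,0,60]]';python3 -c "
from h import *
print(move((345,230,200),105))"
```

```text
time: 31.25
tool_pos: [531.2, -166.6, 217.0]
tcp_rot: [175.1, -0.4, 87.5]
ft_force: [0.4, 0.1, 0.9]
finger_gap: 51.1
(array([ 0.3879, -0.2044,  0.0022]), np.float64(-17.519382363901485))
```

```bash
python3 -m jog '[[0.045,-0.024,0,-3,100],[0.09,-0.048,0,-6,100],[0.135,-0.072,0,-9,100],[0.18,-0.096,0,-12,100],[0.225,-0.12,0,-15,100],[0.27,-0.144,0,-17,100],[0.315,-0.168,0,-17,100],[0.36,-0.19,0,-17,100]]'; python3 -m jog '[[0.02,-0.01,0,0,100],[0.02,-0.01,0,0,100]]'; python3 - <<'E'
from h import *
s,st=wshot("w4.png")
print(st["tool_pos"],st["tcp_rot"])
for l,z in [("carabiner1",5)]: 
    bs=r.search_frame(s,l)
    for d in r.pinpoint(s,l): print(l,np.round(d["uv"]),round(d["conf"],2),np.round(onz(s,d["uv"],z)[:2]))
    for d in bs:
        b=np.round(d["bbox"]).astype(int); print(b,round(d["conf"],2),blobs(s,"steel",13,(b[0]-6,b[1]-6,b[2]+6,b[3]+6)))
t=r.snapshot("top")
print("red",blobs(t,"red",89,amin=100))
E
```

```text
time: 32.05
tool_pos: [359.0, 197.4, 202.9]
tcp_rot: [175.2, 1.1, 104.4]
ft_force: [0.1, 0.7, -0.0]
finger_gap: 85.2
time: 32.25
tool_pos: [342.2, 216.4, 200.6]
tcp_rot: [175.3, 1.0, 104.7]
ft_force: [-0.2, 0.4, 1.1]
finger_gap: 85.5
[342.16127895 216.41046457 200.64084418] [175.31619719   1.02404318 104.67236314]
carabiner1 [165. 168.] 0.96 [390.  67.]
carabiner1 [386. 283.] 0.72 [463. 324.]
carabiner1 [312. 194.] 0.69 [378. 215.]
[360 248 416 323] 0.98 [(465.2, 325.3, 95, 49, 7.0)]
[113 142 212 198] 0.89 [(390.8, 65.2, 123, 70, -75.1)]
[286 151 339 238] 0.77 [(380.5, 216.1, 94, 49, 15.5)]
red [(535.4, -162.3, 77, 35, -0.5), (540.1, -42.9, 75, 34, -2.0)]
```

View pics/w4.png

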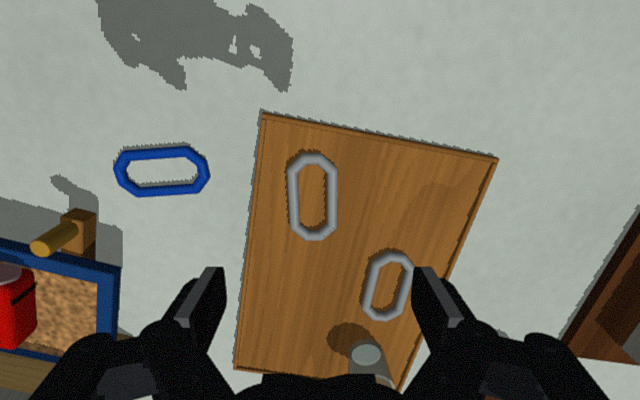

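Both lights are on the flap; the two steel carabiners at (312,195) and (388,285). Grasp the first.

```bash
python3 -c "
from h import *
print(move((380.5,216.3,80),105.5),move((380.5,216.3,29),105.5))"
```

```text
(array([-0.0039,  0.0251,  0.1241]), np.float64(-1.137267486085392)) (array([-0.0029,  0.0209,  0.1749]), np.float64(-1.137267486085392))
```

```bash
python3 -m jog '[[-0.003,0.025,0.04,-1,100],[-0.004,0.025,0.08,-1,100],[-0.004,0.025,0.12,-1,100],[-0.003,0.022,0.16,-1,100],[-0.003,0.021,0.174,-1,100],[-0.003,0.021,0.174,-1,100],[-0.003,0.021,0.174,-1,100]]' 50; python3 -c "
from h import *
print(r.sense()['tool_pos'],move((380.5,216.3,28),105.5))"
```

```text
time: 33.15
tool_pos: [381.4, 215.5, 30.3]
tcp_rot: [175.3, 1.2, 105.2]
ft_force: [0.8, -0.9, 0.2]
finger_gap: 85.2
[381.41348927 215.51742662  30.31913156] (array([ 0.001 , -0.0009,  0.0022]), np.float64(-0.25009003127122753))
```

```bash
python3 -m jog '[[0.001,-0.001,0.0055,0,100],[0.001,-0.001,0.0055,0,100],[0.001,-0.001,0.0055,0,55],[0.001,-0.001,0.0055,0,55],[0.001,-0.001,0.0055,0,45],[0.001,-0.001,0.0055,0,45],[0.001,-0.001,0.0055,0,45]]' 50; python3 -c "
from h import *
print(r.nose_length,r.sense()['ft_force'])"
```

```text
time: 33.85
tool_pos: [381.1, 216.6, 25.7]
tcp_rot: [175.2, 1.2, 105.3]
ft_force: [-3.3, -0.4, 8.0]
finger_gap: 47.7
22.0 [-3.29076225 -0.42699905  7.97220613]
```

```bash
python3 -m jog '[[0,0,0,0,0],[0,0,0,0,0],[0,0,-0.02,0,0],[0,0,-0.06,0,0],[0,0,-0.1,0,0],[0,0,-0.14,0,0],[0,0,-0.14,0,0]]' 60; python3 -c "
from h import *
print(r.sense()['finger_gap'],move((484,-345,170),88),move((450,-100,170),88))"
```

```text
time: 34.55
tool_pos: [372.0, 217.8, 171.6]
tcp_rot: [174.6, 1.1, 105.3]
ft_force: [1.7, 0.2, -0.1]
finger_gap: 47.4
47.38587150907908 (array([-0.5723, -0.0412,  0.0085]), np.float64(17.27339459266659)) (array([-0.327 , -0.0092,  0.0069]), np.float64(17.27339459266659))
```

```bash
python3 -c "
from h import *
t=r.snapshot('top')
for n,p in dict(tl=(660,243),tr=(765,241),br=(777,408),bl=(672,408)).items(): print(n,np.round(onz(t,(150+p[0]/2.35,80+p[1]/2.35),26)))
print(move((532,-374,170),92))"; python3 -m jog '[[-0.05,-0.003,0,3,0],[-0.1,-0.005,0,6,0],[-0.15,-0.007,0,9,0],[-0.2,-0.009,0,12,0],[-0.25,-0.009,0,13,0],[-0.3,-0.009,0,13,0],[-0.35,-0.009,0,13,0],[-0.4,-0.009,0,13,0]]'; python3 -c "
from h import *
print(r.sense()['finger_gap'],move((532,-374,170),92),move((532,-374,70),92))"
```

```text
tl [ 588. -300.   26.]
tr [ 595. -441.   26.]
br [ 374. -447.   26.]
bl [ 371. -311.   26.]
(array([-0.6127, -0.0013,  0.0103]), np.float64(13.273527669146517))
time: 35.4
tool_pos: [466.9, -172.7, 173.7]
tcp_rot: [174.8, -0.2, 92.3]
ft_force: [1.6, 0.3, 0.1]
finger_gap: 47.3
47.34494391780351 (array([-0.2037,  0.0565,  0.0083]), np.float64(0.2954848815049047)) (array([-0.204 ,  0.0474,  0.1079]), np.float64(0.2954848815049047))
```

```bash
python3 -m jog '[[-0.05,0.014,0,0,0],[-0.1,0.028,0,0,0],[-0.15,0.042,0,0,0],[-0.204,0.057,0,0,0],[-0.204,0.055,0.03,0,0],[-0.204,0.051,0.07,0,0],[-0.204,0.048,0.1,0,0],[-0.204,0.048,0.1,0,0]]'; python3 -c "
from h import *
print(r.sense()['tool_pos'],r.sense()['finger_gap'],move((532,-373,30),92))"
```

```text
time: 36.2
tool_pos: [527.3, -370.4, 69.3]
tcp_rot: [175.4, -0.7, 92.3]
ft_force: [-1.6, 1.4, -1.9]
finger_gap: 47.2
[ 527.34705339 -370.43154245   69.26398295] 47.18631167730097 (array([-0.0032,  0.0014,  0.0395]), np.float64(0.2681427881413896))
```

```bash
python3 -m jog '[[-0.003,0.001,0.02,0,0],[-0.003,0.001,0.039,0,0],[-0.003,0.001,0.041,0,0],[-0.003,0.001,0.041,0,0],[-0.003,0.001,0.041,0,70],[-0.003,0.001,0.041,0,70],[-0.003,0.001,0.041,0,70]]';python3 -m jog '[[0,0,-0.04,0,70],[0,0,-0.08,0,70],[0,0,-0.12,0,70],[0,0,-0.14,0,70],[0,0,-0.14,0,70]]'; python3 -c "
from h import *
print(move((435,300,200),98))"
```

```text
time: 36.9
tool_pos: [532.4, -373.3, 29.9]
tcp_rot: [175.3, -0.6, 92.3]
ft_force: [0.1, -0.7, 0.6]
finger_gap: 59.7
time: 37.4
tool_pos: [523.0, -377.3, 175.5]
tcp_rot: [174.9, -0.3, 92.3]
ft_force: [0.2, -0.4, 0.5]
finger_gap: 59.9
(array([ 0.6804, -0.059 , -0.0267]), np.float64(-5.738216457975582))
```

```bash
python3 -m jog '[[0.05,-0.005,-0.01,0,70],[0.1,-0.01,-0.02,0,70],[0.15,-0.015,-0.02,0,70],[0.2,-0.02,-0.02,0,70],[0.25,-0.025,-0.02,-2,100],[0.3,-0.03,-0.02,-4,100],[0.35,-0.035,-0.025,-6,100],[0.4,-0.04,-0.025,-6,100]]';python3 -m jog '[[0.05,-0.0,0,0,100],[0.1,0,0,0,100],[0.15,0,0,0,100],[0.2,0,0,0,100],[0.25,0,0,0,100],[0.28,0,0,0,100],[0.28,0,0,0,100]]'; python3 - <<'E'
from h import *
s,st=wshot("w5.png")
print(st["tool_pos"],st["tcp_rot"])
for d in r.search_frame(s,"carabiner1"):
        b=np.round(d["bbox"]).astype(int); print(b,round(d["conf"],2),blobs(s,"steel",13,(b[0]-6,b[1]-6,b[2]+6,b[3]+6)))
t=r.snapshot("top")
print([(np.round(d["uv"]),round(d["conf"],2),np.round(onz(t,d["uv"],6)[:2])) for d in r.pinpoint(t,"carabiner1")])
print("red",blobs(t,"red",89,amin=100))
print(move((465,325.3,80),97),move((465,325.3,25),97))
E
```

```text
time: 38.2
tool_pos: [464.7, 19.0, 198.4]
tcp_rot: [174.9, 0.3, 98.3]
ft_force: [1.6, -0.2, -0.6]
finger_gap: 85.3
time: 38.9
tool_pos: [422.7, 299.5, 196.1]
tcp_rot: [175.0, 0.2, 98.5]
ft_force: [1.3, -1.1, 0.8]
finger_gap: 85.5
[422.70350638 299.50101744 196.07934758] [175.00767052   0.22494684  98.54352366]
[313 160 368 250] 0.88 [(464.8, 325.4, 94, 49, 6.9)]
[  6  52 118 128] 0.65 [(392.4, 66.6, 131, 72, -81.4)]
[(array([453., 206.]), 0.83, array([ 523., -376.])), (array([315., 244.]), 0.77, array([391.,  57.])), (array([228., 218.]), 0.6, array([466., 328.]))]
red [(535.4, -162.3, 77, 35, -0.5), (539.6, -41.9, 75, 35, 0.5)]
(array([0.0246, 0.0343, 0.1197]), np.float64(1.2620053278577217)) (array([0.0249, 0.0295, 0.1745]), np.float64(1.2620053278577217))
```

First carabiner is in the dish (~(523,-376)). Grasp the second.

```bash
python3 -m jog '[[0.02,0.03,0.04,1,100],[0.025,0.034,0.08,1,100],[0.025,0.034,0.12,1,100],[0.025,0.031,0.155,1,100],[0.025,0.0295,0.174,1,100],[0.025,0.0295,0.174,1,100],[0.025,0.0295,0.174,1,100],[0.025,0.0295,0.174,1,100]]' 50; python3 -c "
from h import *
print(r.sense()['tool_pos'],move((465,325.3,25),97))"
```

```text
time: 39.9
tool_pos: [466.5, 325.6, 27.6]
tcp_rot: [174.8, 0.2, 97.2]
ft_force: [0.0, 0.5, 0.6]
finger_gap: 85.4
[466.52302366 325.60936812  27.6424913 ] (array([-0.0001, -0.0018,  0.0025]), np.float64(0.21333414126966943))
```

```bash
python3 -m jog '[[0,-0.001,0.0025,0,100],[0,-0.001,0.0025,0,55],[0,-0.001,0.0025,0,55],[0,-0.001,0.0025,0,40],[0,-0.001,0.0025,0,40],[0,-0.001,0.0025,0,40],[0,-0.001,0.0025,0,0],[0,-0.001,0.0025,0,0]]' 60;python3 -m jog '[[0,0,-0.02,0,0],[0,0,-0.06,0,0],[0,0,-0.1,0,0],[0,0,-0.14,0,0],[0,0,-0.14,0,0]]' 60;  python3 -c "
from h import *
print(r.sense()['finger_gap'],move((434,-378,180),92))"
```

```text
time: 40.7
tool_pos: [466.3, 325.9, 26.2]
tcp_rot: [174.7, 0.1, 97.2]
ft_force: [-3.1, -1.7, 7.1]
finger_gap: 47.3
time: 41.2
tool_pos: [456.5, 326.8, 173.0]
tcp_rot: [174.2, -0.1, 97.3]
ft_force: [1.1, 0.0, -0.8]
finger_gap: 47.3
47.29592973142034 (array([-0.6963, -0.1099, -0.0198]), np.float64(5.2569547635394684))
```

```bash
python3 -m jog '[[-0.05,-0.008,-0.01,2,0],[-0.1,-0.016,-0.01,4,0],[-0.15,-0.024,-0.01,5,0],[-0.2,-0.032,-0.01,5,0],[-0.25,-0.04,-0.01,5,0],[-0.3,-0.048,-0.01,5,0],[-0.35,-0.056,-0.01,5,0],[-0.4,-0.063,-0.01,5,0]]'; python3 -c "
from h import *
print(r.sense()['tool_pos'],r.sense()['finger_gap'],move((434,-377,170),92),move((434,-377,70),92))"
```

```text
time: 42.0
tool_pos: [443.1, -74.3, 175.3]
tcp_rot: [174.2, -0.6, 92.3]
ft_force: [1.5, 0.7, -1.4]
finger_gap: 47.2
[443.09260802 -74.31089985 175.28697907] 47.24232799444834 (array([-3.021e-01, -2.130e-02, -3.000e-04]), np.float64(0.2924393086823187)) (array([-0.3032, -0.0314,  0.0992]), np.float64(0.2924393086823187))
```

```bash
python3 -m jog '[[-0.05,-0.004,0,0,0],[-0.1,-0.008,0,0,0],[-0.15,-0.012,0,0,0],[-0.2,-0.016,0,0,0],[-0.25,-0.02,0,0,0],[-0.3,-0.022,0,0,0],[-0.3025,-0.026,0.05,0,0],[-0.303,-0.031,0.095,0,0]]'; python3 -m jog '[[0,0,0,0,0],[0,0,0,0,0]]'; python3 -c "
from h import *
print(r.sense()['tool_pos'],r.sense()['finger_gap'],move((434,-377,31),92))"
```

```text
time: 42.8
tool_pos: [434.2, -379.9, 73.8]
tcp_rot: [174.1, -0.5, 92.1]
ft_force: [0.7, 0.2, -2.1]
finger_gap: 47.2
time: 43.0
tool_pos: [433.4, -379.0, 72.8]
tcp_rot: [174.2, -0.6, 92.1]
ft_force: [0.4, -0.2, 0.3]
finger_gap: 47.0
[ 433.41721593 -378.98574412   72.83125877] 47.033275297140726 (array([ 0.0015, -0.0036,  0.0417]), np.float64(0.12847611586762753))
```

```bash
python3 -m jog '[[0.001,-0.002,0.02,0,0],[0.0015,-0.0035,0.04,0,0],[0.0015,-0.0035,0.043,0,0],[0.0015,-0.0035,0.043,0,0],[0.0015,-0.0035,0.043,0,70],[0.0015,-0.0035,0.043,0,70],[0.0015,-0.0035,0.043,0,70]]';python3 -m jog '[[0,0,-0.04,0,70],[0,0,-0.08,0,70],[0,0,-0.12,0,70],[0,0,-0.16,0,70],[0.04,-0.04,-0.17,0,70],[0.08,-0.06,-0.17,0,70],[0.12,-0.06,-0.17,0,70],[0.12,-0.06,-0.17,0,70]]'; python3 - <<'E'
from h import *
print(r.sense()["tool_pos"],r.sense()["ft_force"])
for n in ("top","side"):
    s=r.snapshot(n); cv2.imwrite(f"pics/f{n}.png",s["image"][:,:,::-1])
    for l,z in [("carabiner1",6),("votive",5),("light1",57.5),("flap_edge",57.5),("mug",0),("torch",0)]: print(n,l,[(np.round(d["uv"]),round(d["conf"],2),np.round(onz(s,d["uv"],z)[:2])) for d in r.pinpoint(s,l)])
a=cv2.imread("pics/ftop.png")[80:310,150:490];b=cv2.imread("pics/fside.png")[140:400,220:520]
cv2.imwrite("pics/v9.png",np.hstack([cv2.resize(a,(440,298)),cv2.resize(b,(344,298))]))
E
```

```text
time: 43.7
tool_pos: [434.9, -377.8, 31.3]
tcp_rot: [174.1, -0.5, 92.1]
ft_force: [-0.6, 0.3, 0.4]
finger_gap: 59.9
time: 44.5
tool_pos: [352.6, -258.8, 195.3]
tcp_rot: [174.1, -0.6, 92.2]
ft_force: [0.7, -0.3, 0.4]
finger_gap: 59.9
[ 352.63915298 -258.7709327   195.25702542] [ 0.67274285 -0.32694411  0.4090008 ]
top carabiner1 [(array([455., 233.]), 0.63, array([ 437., -380.])), (array([451., 210.]), 0.63, array([ 507., -367.])), (array([311., 238.]), 0.5, array([408.,  69.]))]
top votive [(array([227., 178.]), 0.73, array([591., 338.]))]
top light1 [(array([351., 191.]), 0.85, array([550., -49.])), (array([389., 197.]), 0.67, array([ 536., -162.]))]
top flap_edge [(array([365., 215.]), 0.82, array([477., -91.])), (array([443., 153.]), 0.46, array([ 678., -330.]))]
top mug [(array([461., 282.]), 0.61, array([ 286., -393.]))]
top torch [(array([408., 269.]), 0.97, array([ 322., -233.])), (array([354., 189.]), 0.72, array([568., -63.]))]
side carabiner1 [(array([370., 372.]), 0.72, array([ 434., -377.])), (array([404., 353.]), 0.58, array([ 527., -360.])), (array([294., 246.]), 0.44, array([389.,  67.]))]
side votive [(array([321., 186.]), 0.64, array([573., 339.]))]
side light1 [(array([372., 273.]), 0.65, array([ 539., -155.])), (array([359., 243.]), 0.57, array([553., -40.]))]
side flap_edge [(array([344., 265.]), 0.91, array([ 481., -104.])), (array([356., 246.]), 0.64, array([540., -48.]))]
side mug []
side torch [(array([299., 335.]), 0.65, array([ 316., -232.]))]
```

View pics/v9.png

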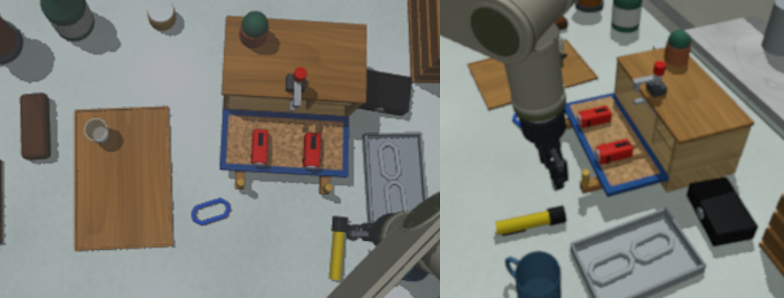

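The tray holds only the votive. Both lights lie on the level flap, both carabiners are in the dish, the catch is down, and the gripper is empty and clear.

```bash
python3 -c "
from bench import r
print(r.hand_in())"
```

```text
the job is handed in; nothing more can be done
None
```

The cabinet is open, everything from the tray is sorted, and I handed the job in at about 45 s; the hand-in reports no verdict.

**Cabinet:** I pulled both supports until they pushed back with over 20 N at their stops. I lifted the catch 25 mm, held it up for most of a second, and let it back down. The closed fingers then pushed the flap down slowly onto the supports.

**Tray:** Two bike lights and two steel carabiners were present. The lights went on the flap and the carabiners in the grey dish. I left the blue carabiner on the bench alone.

**Last checks:**
- **Flap:** the last pictures show its edge at x≈480 mm, which fits it lying level, and the catch is down.
- **Lights:** they lie near (540, -42) and (535, -162) mm, well inside the flap.
- **Carabiners:** they lie at about (525, -370) and (435, -378) mm, inside the dish walls.
- **Votive and bystanders:** the votive stands upright in the tray, and nothing else appears to have moved.
- **Arm:** it is empty and clear, with contact force near zero.

**Disagreements:** Network position readings for the same thing differed by up to about 20 mm between the two cameras, for example the votive at x 591 or 573 mm. This did not change any conclusion. The tool also tilted by about 6° over the run, which did no harm that I could see.

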